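Lift the warm soap bar off the warming plate onto the curing rack

ROBOT

A 7-joint arm with a two-finger parallel gripper is mounted at the origin on a cart in front of the work surface, level with it; the furniture and walls round the work are solid. World frame = base frame: x ahead of the robot, y to its left, z up, the work surface at z = 0. Lengths are in m, angles in rad, forces in N, time in s.
With the tool pointing down it reaches from about 0.4 to 0.875 m from the base axis. Payload 6.5 kg.
Tool frame: the origin (TCP) lies midway between the tips of the shut fingers; the grasp point (between the pads) lies 19 mm behind it (robot.pinch_z is the distance from the TCP to the grasp point, in m); z points along the fingers, y is the line along which they close (so a half turn about z gives the same grasp; the last joint's range is limited). The gripper opens to 88 mm and grips with 3 to 60 N. Pads are 18 mm wide; open, the fingers measure 123 mm over their backs; the gripper's body (75 mm by 187 mm) begins 45 mm behind the grasp point.
Start: joints at [1.065, 0.536, -0.004, 1.538, 0.003, 1.067, -0.071], TCP at [0.277, -0.588, 0.239] pointing down, gripper open.
Joint ranges: [-2.7, 2.7], [-0.37, 2.16], [-1.27, 1.26], [0.24, 2.4], [-1.31, 4.45], [0.19, 1.91], [-2.76, 2.76]. Speed limits (rad/s): [2.39, 2.39, 3.14, 3.14, 3.14, 3.14, 3.14].

INTERFACE

Orientations are given as a unit quaternion [w, x, y, z].
In Python, from plant import robot gives the robot as it stands.
- The arm moves only by the tool play_rows, never from a script. Its argument "steps" is a list that holds one entry, the list of rows, each a list of 7 numbers: the shift along the tool's x, y, z in units of 30 mm (1.0 is 30 mm), then the turn, a rotation vector about the tool's x, y, z in units of 5 degrees (1.0 is 5 degrees), then the closure, from 0 (fully open) to 1 (shut). In form: [[[tx, ty, tz, ax, ay, az, hand], ...]]. A call has 1 to 10 rows; each row is the pose to reach, as a shift and turn from the pose commanded when the call began, along the tool's axes at that moment; what a row does not reach only later rows make up. A row lasts 1/12 s, in which the tool goes at most 41.7 mm and 7.16 degrees, less where a joint would pass 70% of its speed; a pose out of reach is approached as far as the arm can. A call with a gripper value outside its range is refused whole. The fingers move at their own pace and stop on an object; "grip_force" is the grip in N (left out, the last holds). Time passes only in rows, so rows that repeat a pose let the fingers close. It gives the time, the measured TCP pose, the force, the opening and the grip force at its end, in the units of the state.
- robot.state(): the state, without advancing time (a new reading comes with each control period).
- robot.capture(name): name is "scene" or "top" or "wrist"; returns a dict with "color" (400x640x3 uint8, red, green, blue), "fx", "fy", "cx", "cy" (pixels), "rvec" (rotation vector, rad) and "tvec" (3), from world to camera coordinates, as OpenCV has them; the wrist camera has in their place "mount" (4x4, takes a point from camera to tool coordinates, whose origin is the TCP and whose axes are the flange's). Camera axes: x right, y down, z forward; pixel columns grow to the right and rows downward; lengths in m; the calibration is good to about 2 mm. The wrist camera is an equidistant fisheye: a pixel r from the principal point sees the ray r / f radians off the axis. A picture is of the moment at which its call begins: read the wrist's pose just before it. There is no depth.
- robot.hand_in(): hands the job in; it is judged then, once.
The state is a dict: "t": time; "qpos": joint angles; "qd": joint speeds; "joint_torque": joint torques, N m; "position": TCP position; "tcp_rot": TCP orientation; "contact_force": force on the tool from outside, world axes, zero at the start; "wrist_torque": the same for the moment, N m; "gripper_width": finger opening in m; "gripper_force": force on a finger pad.
Only numpy, scipy, OpenCV 4.12 (cv2) and the standard library are available. Lean on these libraries where they do the work, as an engineer would, in place of code of your own. Each camera call takes 0.05 s, during which the arm holds its last target. There are 200 camera calls.

TASK

The bar of laundry soap on the warming plate has dried: flip the plate's toggle switch off first, then slip the two-tined lifter under the green bar and carry it on the lifter to the free bay of the slatted curing rack. The warm bar dents, so never touch it with the fingers; set it down gently, flat on the slats, square and in the middle of the bay, and draw the lifter out from between the slats. Leave the lifter lying flat on the worktop and everything else where it was.

Things in the scene. Friction and masses are not known exactly. Their poses are not given: they have to be found in the camera images.
- warmer: Cream warming plate, fixed, 170 x 156 mm, bare metal top 40 mm up, open in front (x = -85 mm). Origin: centre of underside, on the worktop; x to its back, y to its left, z up. Steel back stop 18 mm high, face at x = +75; side rims 5 mm high, inner faces y = +-70. Dark switch pod on its right: 118 x 60, centre x = -22, y = -107, top 48 mm up. Stands left or right, turned up to 0.25 rad.
- toggle (a joint): Steel bat switch on the pod: bat 36 mm long, 9 mm thick, pivoting at point toggle_pivot about the warmer's y axis. 0 rad = on (leaning 0.4 rad to the warmer's front, red mark), 0.8 rad = off (leaning 0.4 rad to its back, white mark). A spring snaps it to the nearer end; centre at 0.4 rad; about 1 N at the tip starts it.
- toggle_pivot (a point): The toggle's pivot in the pod's top: 46 mm above the worktop, at x = -25, y = -107 mm in the warmer's frame; axes as the warmer's. The bat's tip when on is 14 mm in front of it (-x) and 33 mm above it.
- soap: Green soap bar, 64 (x) x 88 (y) x 20 mm, about 0.11 kg, loose, flat on the warming plate, some 3 to 20 mm in front of the back stop, up to 0.12 rad askew. Origin: centre of its underside. All edges bevelled by 4 mm, so a thin edge can start under it. Pushed from the front it may slide back to the stop; the tines then run in under it.
- lifter: Lifter (turner with two flat steel tines), 0.15 kg, lying balanced on its tines. x along the tines to the tips, z up. Origin: underside, midway between the tine roots. Tines x = 0 to 74 mm, 15 wide, centred y = +-17, 2.8 thick, tapering to 0.8 over the last 24. Bridge 49 wide, x = -14 to 0. A steep shank carries the dark handle: level bar 20 wide, z = 44 to 66, x = -16 to -106 mm.
- lifter_grip (a point): Middle of the front of the lifter's handle, the place to grip it across its 20 mm width: x = -36, y = 0, z = 55 mm in the lifter's frame, same axes.
- rack: Wooden curing rack, fixed, on the other side from the warmer, turned up to 0.25 rad. Origin: centre of underside, on the worktop; x to its back, y left. Slats along x, -36 to 36 mm, 8 thick, at y = +-16, +-50, +-84, tops 40 mm up; gaps in a bay 26 wide, open in front and above, down to cross bars with tops 16 mm up. Left bay (y = +50) holds a beige bar, right bay (y = -50) is free.
- free_bay (a point): Centre of the free bay at the height of the slat tops (40 mm above the worktop), on the middle slat; axes as the rack's. Here the underside centre of the green bar belongs, with the same axes or turned by half a turn.
- cured_bar: Beige soap bar of the same size lying in the rack's left bay, loose; leave it alone. Origin: centre of its underside.
- dial_timer: White kitchen timer, 68 x 68 x 49 mm, loose bystander. Origin: centre of its underside.
- sewing_tape: Blue-grey tape measure, 52 x 56 x 18 mm, loose bystander. Origin: centre of its underside.
- soap_pump: Amber pump bottle with a black head, 65 x 74 mm, 176 mm high, standing in the middle of the worktop behind the lifter, between warmer and rack; loose bystander, easily knocked. Origin: centre of its underside.
There are look-alikes about, which are no part of the job. What is shaped like the soap but red is not meant.

How it is judged:
On the way, in this order (a step that is already met when the one before it is completed fails the run):
1. the toggle switch is off (value of joint toggle above 0.6 rad), for 0.2 s.
2. the green bar rides on the lifter, more than 15 mm above the plate (height (world z) of soap above 0.055 m and contact force between soap and lifter above 0.3 N and angle between soap's own z axis and vertical below 0.35 rad), for 0.2 s.
At the end, for the whole second after the job is handed in: Switch off (over 0.6 rad). Green bar at rest on the free bay's slats: centre within 15 mm of the bay's, height within 3 mm, level to 0.06 rad, square to 0.17 rad, touching neither lifter nor beige bar. Lifter at rest flat on the worktop (value of joint toggle above 0.6 rad and horizontal distance between soap and free_bay below 0.015 m and z of soap in the frame of free_bay between -0.003 and 0.003 m and angle between soap's own z axis and vertical below 0.06 rad and angle between the x axis of soap and the x axis of free_bay, either way round below 0.17 rad and contact force between soap and lifter below 0.05 N and contact force between soap and cured_bar below 0.05 N and linear speed of each of soap, lifter below 0.01 m/s and height (world z) of lifter between -0.003 and 0.004 m and angle between lifter's own z axis and vertical below 0.08 rad).
It fails at once if the fingers touch the green bar (over 0.3 N) (contact force between the fingers and soap above 0.3 N).
It fails at once if the green bar falls below the plate or the slats (height (world z) of soap below 0.032 m).
It fails at once if the green bar is dropped on the rack (over 20 N) (contact force between soap and rack above 20 N).
It fails at once if the beige bar is shifted by more than 12 mm (distance of cured_bar from where it was at the start of the episode above 0.012 m).
It fails at once if a bystander is shifted by more than 25 mm (distance of any of dial_timer, soap_pump, sewing_tape from where it was at the start of the episode above 0.025 m).
It also fails if it takes over 72 s, if anything falls off the work surface, if the arm or the gripper's body presses on something with over 40 N, if the wrist force passes 120 N, or if a joint passes its speed limit or range.

## Working session

There is one attempt and no reset: what is moved stays moved. The work goes in short steps, Python scripts to look and compute and a tool call to move; the robot and the scene stay as the last step left them, time stands still between calls to the robot, and variables do not carry over. Pictures are saved under pics/ and viewed, at most 10 in all, crops included, and the job is handed in when it is done.

Besides the shell and the picture viewer there is one more tool, called after "Request:" by a JSON object that holds its "op" and its "data", one argument or row to a line. play_rows: Moves the arm, as the interface text tells. Its arguments: {"type":"object","properties":{"steps":{"type":"array","items":{"type":"array","items":{"type":"array","items":{"type":"number"}}}},"grip_force":{"type":"number"}},"required":["steps"]}

```bash
ls; mkdir -p pics
python3 - <<'E'
from plant import robot
import cv2,numpy as np,pickle
s=robot.state();print(s['t'],s['position'],s['tcp_rot'],s['gripper_width'])
d={}
for n in('scene','top','wrist'):
    c=robot.capture(n);d[n]=c;print(n,{k:v for k,v in c.items() if k!='color'})
    cv2.imwrite(f'pics/{n}0.png',c['color'][:,:,::-1])
pickle.dump(d,open('c0.pkl','wb'))
E
```

```text
pics
0.0 [ 0.27644648 -0.58761836  0.23784548] [-8.11246304e-04  9.75914484e-01  2.18151763e-01 -2.64470565e-04] 0.08812769090316383
scene {'fx': 361.15756672300176, 'fy': 361.15756672300176, 'cx': 319.1375449494255, 'cy': 194.71086860359512, 'rvec': array([ 0.82114169, -2.6482953 ,  0.96636343]), 'tvec': array([0.45130002, 0.26339919, 0.93358599])}
top {'fx': 509.2174444446421, 'fy': 509.2174444446421, 'cx': 325.9874785290604, 'cy': 192.3793174069371, 'rvec': array([ 2.11183614, -2.17295559,  0.14116467]), 'tvec': array([0.05057877, 0.5383364 , 1.73117464])}
wrist {'fx': 309.70691628693146, 'fy': 309.70691628693146, 'cx': 319.8528494157477, 'cy': 196.60349932422582, 'mount': array([[ 9.86803947e-04, -9.65179889e-01, -2.61585184e-01,
         6.79228598e-02],
       [ 9.99999512e-01,  9.43111394e-04,  2.92567471e-04,
         6.10137096e-04],
       [-3.56762712e-05, -2.61585346e-01,  9.65180349e-01,
        -1.45968771e-01],
       [ 0.00000000e+00,  0.00000000e+00,  0.00000000e+00,
         1.00000000e+00]])}
```

View pics/top0.png

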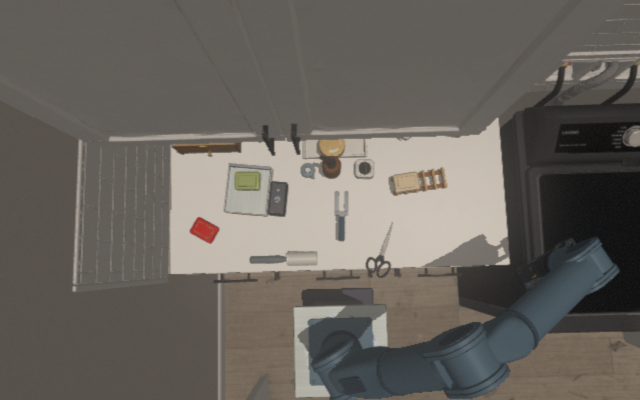

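View pics/scene0.png

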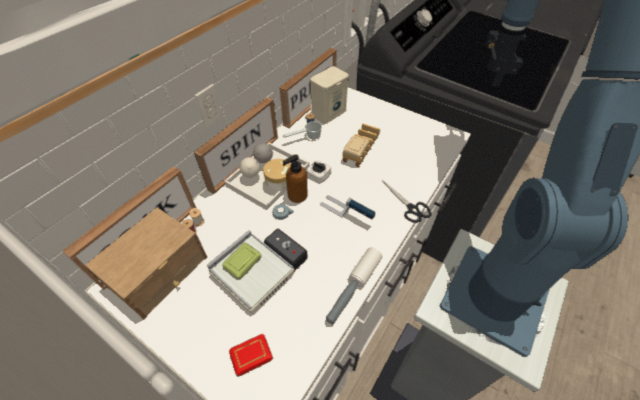

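The top view shows the warmer at (248,190) with its dark pod at (278,199). The lifter is at (341,215) with its tines toward +x, the pump at (331,168) and the rack at (418,182), where the free right bay is at about (433,179).

```bash
cat > h.py <<'E'
import cv2,numpy as np,pickle
from scipy.spatial.transform import Rotation as R
def rotq(q): return R.from_quat([q[1],q[2],q[3],q[0]]).as_matrix()
def ray(c,uv,st=None):
    """uv Nx2 -> origin, dirs (world)"""
    uv=np.atleast_2d(np.float64(uv))
    K=np.array([[c['fx'],0,c['cx']],[0,c['fy'],c['cy']],[0,0,1]])
    x=(uv-[c['cx'],c['cy']])/[c['fx'],c['fy']]
    if 'mount' in c:
        r=np.linalg.norm(x,axis=1)[:,None]; d=np.hstack([x/np.maximum(r,1e-9)*np.sin(r),np.cos(r)])
        T=np.eye(4);T[:3,:3]=rotq(c['rot']);T[:3,3]=c['pos'];T=T@c['mount']
        return T[:3,3],d@T[:3,:3].T
    Rm=cv2.Rodrigues(c['rvec'])[0]
    return -Rm.T@c['tvec'],np.hstack([x,np.ones((len(x),1))])@Rm
def onz(c,uv,z):
    o,d=ray(c,uv); return o+d*((z-o[2])/d[:,2])[:,None]
def proj(c,P):
    P=np.atleast_2d(np.float64(P))
    if 'mount' in c:
        T=np.eye(4);T[:3,:3]=rotq(c['rot']);T[:3,3]=c['pos'];T=np.linalg.inv(T@c['mount'])
        p=P@T[:3,:3].T+T[:3,3];n=np.linalg.norm(p[:,:2],axis=1);th=np.arctan2(n,p[:,2])
        return p[:,:2]/n[:,None]*th[:,None]*c['fx']+[c['cx'],c['cy']]
    p=P@cv2.Rodrigues(c['rvec'])[0].T+c['tvec']
    return p[:,:2]/p[:,2:]*[c['fx'],c['fy']]+[c['cx'],c['cy']]
def cap(name,save=None):
    from plant import robot
    s=robot.state();c=robot.capture(name);c['pos']=np.array(s['position']);c['rot']=np.array(s['tcp_rot'])
    if save:
        cv2.imwrite(f'pics/{save}.png',c['color'][:,:,::-1]);pickle.dump(c,open(save+'.pkl','wb'))
    return c
def blobs(m,n=3,amin=20):
    cs,_=cv2.findContours(np.uint8(m)*255,cv2.RETR_EXTERNAL,cv2.CHAIN_APPROX_NONE)
    return sorted([k for k in cs if cv2.contourArea(k)>amin],key=cv2.contourArea,reverse=True)[:n]
def rect(xy):
    return cv2.minAreaRect(np.float32(xy*1000)) # mm
def rel(st,P,quat=None):
    """units to move so TCP is at P (tool axes)"""
    Rt=rotq(st['tcp_rot']); return Rt.T@(np.array(P)-st['position'])/0.03
E
python3 - <<'E'
from h import *
d=pickle.load(open('c0.pkl','rb'));c=d['top'];im=c['color'];hsv=cv2.cvtColor(im,cv2.COLOR_RGB2HSV)
H,S,V=[hsv[:,:,i].astype(int) for i in range(3)]
yy,xx=np.mgrid[:400,:640]
g=(H>28)&(H<50)&(S>100)
for b in blobs(g,1):
    print('soap',rect(onz(c,b[:,0],.06)[:,:2]))
pod=(V<90)&(xx>265)&(xx<292)&(yy>175)&(yy<222)
for b in blobs(pod,1): print('pod',rect(onz(c,b[:,0],.048)[:,:2]))
han=(V<110)&(xx>330)&(xx<350)&(yy>205)&(yy<245)
for b in blobs(han,2): print('handle',rect(onz(c,b[:,0],.066)[:,:2]))
rk=(H<25)&(S>50)&(xx>385)&(xx<450)&(yy>160)&(yy<200)
for b in blobs(rk,4): print('rack',rect(onz(c,b[:,0],.04)[:,:2]))
cv2.imwrite('pics/crop0.png',cv2.resize(im[135:280,215:455,::-1],(800,483),interpolation=cv2.INTER_CUBIC))
E
```

```text
pod ((522.2239379882812, 203.21493530273438), (57.983367919921875, 114.35216522216797), 83.08480834960938)
handle ((414.3669128417969, -10.805445671081543), (85.28678894042969, 20.07532501220703), 0.6186438798904419)
rack ((570.4144897460938, -287.4232177734375), (71.5084457397461, 187.53746032714844), 7.363018035888672)
```

View pics/crop0.png

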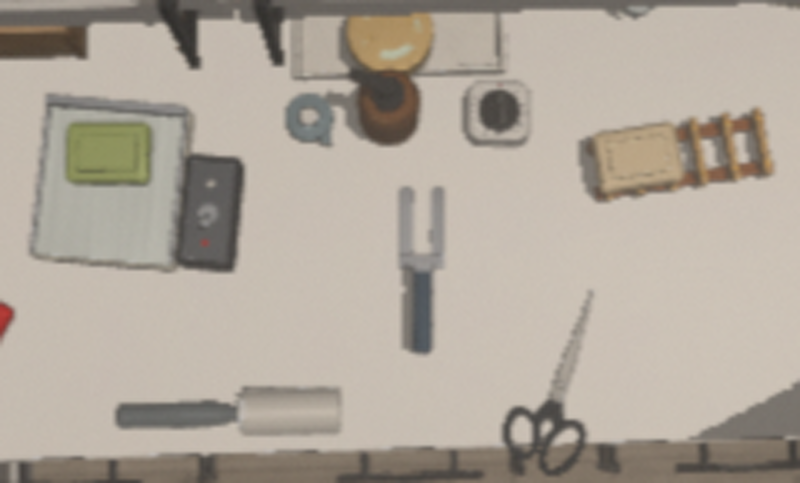

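The crop shows the lifter with its tines forward and the free rack bay on the right. The soap sits near the warmer's back stop, left of centre. The toggle points to the red mark, so it is on. Next I'll move above the warmer for a close look.

```bash
cat >> h.py <<'E'
def down(yaw,pitch=0):
    """tool-down orientation, tool x at yaw (deg); pitch>0 (deg) turns about tool y"""
    c,s=np.cos(np.radians(yaw)),np.sin(np.radians(yaw))
    return np.array([[c,s,0],[s,-c,0],[0,0,-1.]])@R.from_euler('y',pitch,degrees=True).as_matrix()
def units(P,yaw,pitch=0):
    from plant import robot
    s=robot.state();Rt=rotq(s['tcp_rot'])
    t=Rt.T@(np.array(P)-s['position'])/.03
    a=np.degrees(R.from_matrix(Rt.T@down(yaw,pitch)).as_rotvec())/5
    print('t',round(s['t'],2),'->',np.round(np.r_[t,a],3).tolist())
E
python3 -c "
from h import *
units([.48,-.2,.28],0);units([.44,.23,.27],-7)"
```

```text
t 0.15 -> [11.64, -8.808, -1.388, -0.014, 0.005, 5.041]
t 0.15 -> [16.537, -22.344, -1.038, -0.014, 0.006, 6.441]
```

Request:
{"op": "play_rows", "data": {
  "steps": [
    [[11.6, -8.8, -1.4, 0, 0, 5, 1], [11.6, -8.8, -1.4, 0, 0, 5, 1], [11.6, -8.8, -1.4, 0, 0, 5, 1], [11.6, -8.8, -1.4, 0, 0, 5, 1], [11.6, -8.8, -1.4, 0, 0, 5, 1], [11.6, -8.8, -1.4, 0, 0, 5, 1], [11.6, -8.8, -1.4, 0, 0, 5, 1], [11.6, -8.8, -1.4, 0, 0, 5, 1], [11.6, -8.8, -1.4, 0, 0, 5, 1], [11.6, -8.8, -1.4, 0, 0, 5, 1]]
  ]
}}

```text
t: 0.98
position: [0.4694, -0.2187, 0.2788]
tcp_rot: [0.0, 1.0, 0.002, -0.0]
contact_force: [-0.2, -1.8, 0.2]
gripper_width: 0.0238
gripper_force: 0.0
```

```bash
python3 -c "
from h import *
units([.44,.23,.27],-7)"
```

```text
t 0.98 -> [-0.928, -14.958, 0.292, 0.001, 0.001, 1.439]
```

Request:
{"op": "play_rows", "data": {
  "steps": [
    [[-1.3, -14.4, 0.3, 0, 0, 1.4, 1], [-1.3, -14.4, 0.3, 0, 0, 1.4, 1], [-1.3, -14.4, 0.3, 0, 0, 1.4, 1], [-1.3, -14.4, 0.3, 0, 0, 1.4, 1], [-1.3, -14.4, 0.3, 0, 0, 1.4, 1], [-1.3, -14.4, 0.3, 0, 0, 1.4, 1], [-1.3, -14.4, 0.3, 0, 0, 1.4, 1], [-1.3, -14.4, 0.3, 0, 0, 1.4, 1], [-1.3, -14.4, 0.3, 0, 0, 1.4, 1], [-1.3, -14.4, 0.3, 0, 0, 1.4, 1]]
  ]
}}

```text
t: 1.82
position: [0.4296, 0.1931, 0.27]
tcp_rot: [0.0, 0.998, -0.059, 0.0]
contact_force: [1.1, -0.2, -0.5]
gripper_width: 0.0008
gripper_force: 0.0
```

Request:
{"op": "play_rows", "data": {
  "steps": [
    [[0, 0, 0, 0, 0, 0, 1], [0, 0, 0, 0, 0, 0, 1], [0, 0, 0, 0, 0, 0, 1], [0, 0, 0, 0, 0, 0, 1]]
  ]
}}

```text
t: 2.15
position: [0.4307, 0.1895, 0.2698]
tcp_rot: [0.001, 0.998, -0.061, -0.0]
contact_force: [-0.6, 0.2, -0.2]
gripper_width: 0.0004
gripper_force: 0.0
```

```bash
python3 -c "
from h import *
c=cap('wrist','w1');print(c['pos'],c['rot'])"
```

```text
[0.43065078 0.18946861 0.26981007] [ 5.10555167e-04  9.98162956e-01 -6.05841134e-02 -1.30411347e-04]
```

View pics/w1.png

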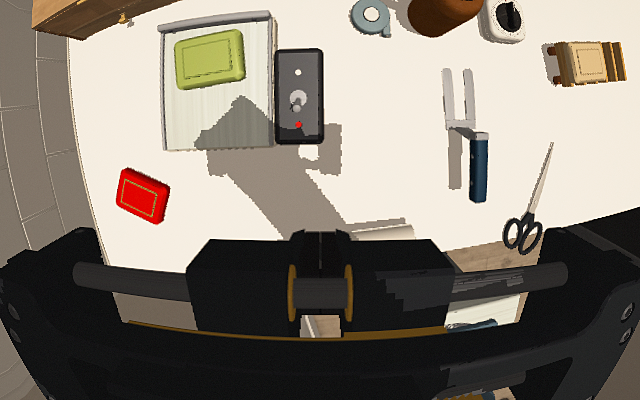

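The wrist view shows the warmer with its back stop along the row 20 edge. The soap is at about (209,59), the pod spans (275..323, 50..143), and the red (on) and white (off) marks and the toggle tip (296,108) are visible. The lifter is at (465,130).

Run:
```python
from h import *
c=pickle.load(open('w1.pkl','rb'));im=c['color'];hsv=cv2.cvtColor(im,cv2.COLOR_RGB2HSV)
H,S,V=[hsv[:,:,i].astype(int) for i in range(3)]
yy,xx=np.mgrid[:400,:640]
g=(H>25)&(H<50)&(S>90)&(yy<110)&(xx<260)
b=blobs(g,1)[0];print('soap',rect(onz(c,b[:,0],.055)[:,:2]))
pod=(V<95)&(xx>272)&(xx<326)&(yy>44)&(yy<147)
b=blobs(pod,1)[0];print('pod',rect(onz(c,b[:,0],.047)[:,:2]))
red=(S>150)&((H<8)|(H>172))&(xx>285)&(xx<310);b=blobs(red,1,2)[0].mean((0,1));print('red',onz(c,b,.048))
print('white',onz(c,[297,72],.048),'podcorners',onz(c,[[276,50],[323,49],[323,143],[275,143]],.048)[:,:2])
print('stop top edge ends',onz(c,[[160,24],[270,12]],.058)[:,:2],'warm front corners',onz(c,[[162,150],[272,150]],.04)[:,:2])
han=(V<110)&(B:=(im[:,:,2].astype(int)>im[:,:,0]+15))&(xx>440)&(xx<500)&(yy>120)&(yy<210)
b=blobs(han,1)[0];print('handle',rect(onz(c,b[:,0],.066)[:,:2]))
```

```text
soap ((586.35986328125, 305.22930908203125), (90.1903076171875, 65.43926239013672), 88.10328674316406)
pod ((523.9312744140625, 203.5087432861328), (58.41228103637695, 115.61425018310547), 83.1727294921875)
red [[0.49037825 0.20772952 0.048     ]]
white [[0.55224205 0.20127965 0.048     ]] podcorners [[0.58285618 0.222644  ]
 [0.57631985 0.16776262]
 [0.46421956 0.18125338]
 [0.47154638 0.23808899]]
stop top edge ends [[0.64940397 0.36513892]
 [0.62924473 0.22336012]] warm front corners [[0.48607499 0.39372478]
 [0.46291481 0.24424635]]
handle ((412.76971435546875, -9.856491088867188), (25.121234893798828, 79.91368865966797), 88.22795867919922)
```

```bash
python3 -c "
from h import *
units([.472,.209,.11],-7);units([.472,.209,.064],-7)"
```

```text
t 2.2 -> [1.288, -0.819, 5.328, 0.01, 0.002, 0.006]
t 2.2 -> [1.288, -0.821, 6.861, 0.01, 0.002, 0.006]
```

Request:
{"op": "play_rows", "data": {
  "steps": [
    [[1.29, -0.82, 2, 0, 0, 0, 1], [1.29, -0.82, 4, 0, 0, 0, 1], [1.29, -0.82, 5.3, 0, 0, 0, 1], [1.29, -0.82, 5.3, 0, 0, 0, 1], [1.29, -0.82, 6.0, 0, 0, 0, 1], [1.29, -0.82, 6.6, 0, 0, 0, 1], [1.29, -0.82, 6.87, 0, 0, 0, 1], [1.29, -0.82, 6.87, 0, 0, 0, 1], [1.29, -0.82, 6.87, 0, 0, 0, 1]]
  ]
}}

```text
t: 2.95
position: [0.4723, 0.2105, 0.0645]
tcp_rot: [0.0, 0.998, -0.06, 0.0]
contact_force: [-0.0, -0.1, 0.6]
gripper_width: 0.0007
gripper_force: 0.0
```

Request:
{"op": "play_rows", "data": {
  "steps": [
    [[0.2, 0, 0, 0, 0, 0, 1], [0.4, 0, 0, 0, 0, 0, 1], [0.6, 0, 0, 0, 0, 0, 1], [0.75, 0, 0, 0, 0, 0, 1], [0.9, 0, 0, 0, 0, 0, 1], [1.0, 0, 0, 0, 0, 0, 1], [1.1, 0, 0, 0, 0, 0, 1], [1.2, 0, 0, 0, 0, 0, 1], [1.3, 0, 0, 0, 0, 0, 1], [1.3, 0, 0, 0, 0, 0, 1]]
  ]
}}

```text
t: 3.78
position: [0.5112, 0.2063, 0.0639]
tcp_rot: [-0.0, 0.998, -0.06, 0.0]
contact_force: [0.3, 0.4, 0.1]
gripper_width: 0.0002
gripper_force: 0.0
```

```bash
python3 -c "
from h import *
c=cap('wrist','w2');a=cv2.resize(c['color'][0:260,160:520,::-1],(800,578));cv2.imwrite('pics/w2c.png',a)"
```

```text
(no output)
```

View pics/w2c.png

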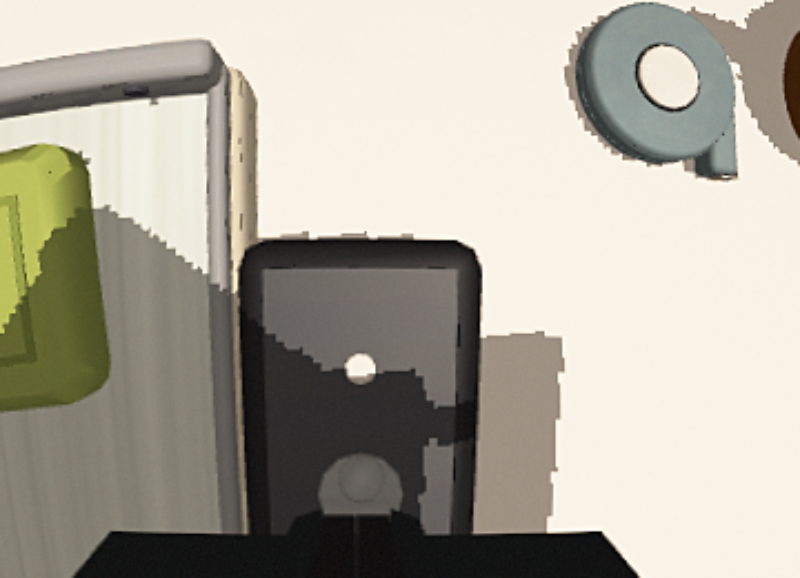

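The bat's tip is at crop (360,480), ahead of the fingers, with no contact force, so it has probably snapped over. I'll check that by projecting the on and off tip positions into the image.

```bash
python3 -c "
from h import *
c=pickle.load(open('w2.pkl','rb'))
x=np.array([.9925,-.122,0]);p=np.array([.5197,.2035,.046])
for s in(-1,0,1):
  q=proj(c,p+s*.014*x+[0,0,.033+.003*(s==0)]);print((q-[160,0])/.45)
units([.475,.207,.15],-7);units([.439,-.011,.15],0.6)"
```

```text
[[363.15334411 606.1440962 ]]
[[363.90710757 553.57657845]]
[[364.30732191 484.06221526]]
t 3.83 -> [-1.185, 0.122, -2.872, -0.0, -0.002, 0.036]
t 3.83 -> [-1.514, 7.479, -2.872, -0.0, -0.002, -1.484]
```

The toggle is off: the bat tip matches the projected off position. Now to the lifter.

Request:
{"op": "play_rows", "data": {
  "steps": [
    [[-1.0, 0, 0, 0, 0, 0, 1], [-1.2, 0.1, -1, 0, 0, 0, 1], [-1.2, 0.1, -2.5, 0, 0, 0, 1], [-1.5, 1, -4, 0, 0, -1, 0], [-2, 4, -5, 0, 0, -1.5, 0], [-2.2, 7.4, -5, 0, 0, -1.5, 0], [-2.2, 7.4, -5, 0, 0, -1.5, 0], [-2.2, 7.4, -5, 0, 0, -1.5, 0], [-2.2, 7.4, -5, 0, 0, -1.5, 0], [-2.2, 7.4, -5, 0, 0, -1.5, 0]]
  ]
}}

```text
t: 4.67
position: [0.4169, -0.0134, 0.2146]
tcp_rot: [0.002, 1.0, 0.001, -0.0]
contact_force: [0.5, -0.1, -1.2]
gripper_width: 0.0448
gripper_force: 0.0
```

Request:
{"op": "play_rows", "data": {
  "steps": [
    [[0, 0, 0, 0, 0, 0, 0], [0, 0, 0, 0, 0, 0, 0], [0, 0, 0, 0, 0, 0, 0]]
  ]
}}

```text
t: 4.92
position: [0.4188, -0.0047, 0.2138]
tcp_rot: [-0.0, 1.0, 0.007, -0.0]
contact_force: [-0.8, 0.7, -0.4]
gripper_width: 0.0647
gripper_force: 0.0
```

Run:
```python
from h import *
c=cap('wrist','w3');print(c['pos'])
```

```text
[ 0.41879245 -0.00465718  0.21379807]
```

View pics/w3.png

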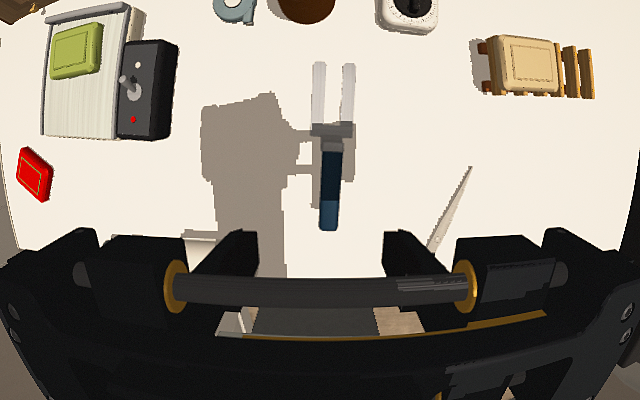

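The wrist view shows the tine tips at (319,62) and (349,63), the bridge at (311..355, 122..138), and the handle from (332,143) to (328,230).

Run:
```python
from h import *
c=pickle.load(open('w3.pkl','rb'));im=c['color'].astype(int);hsv=cv2.cvtColor(c['color'],cv2.COLOR_RGB2HSV)
H,S,V=[hsv[:,:,i].astype(int) for i in range(3)]
yy,xx=np.mgrid[:400,:640]
han=(im[:,:,2]>im[:,:,0]+12)&(V<130)&(xx>310)&(xx<350)&(yy>140)&(yy<235)
b=blobs(han,1)[0];print('handle px',cv2.boundingRect(b),rect(onz(c,b[:,0],.066)[:,:2]))
for v in(75,95,115):
    r=im[v,300:370];m=np.where((r.max(1)-r.min(1)<25)&(r.max(1)<232)&(r.max(1)>100))[0]+300
    print(v,m.min(),m.max(),onz(c,[[m.min(),v],[m.max()+1,v]],.002)[:,:2].round(4).tolist())
print('tips',onz(c,[[319,62],[349,63]],.001)[:,:2],'bridge',onz(c,[[311,123],[355,123]],.003)[:,:2])
```

```text
handle px (319, 152, 24, 79) ((411.8238525390625, -14.971440315246582), (18.986234664916992, 79.68831634521484), 88.50505065917969)
75 313 355 [[0.5328, 0.0047], [0.5342, -0.0442]]
95 312 353 [[0.5095, 0.0055], [0.5107, -0.0424]]
115 311 352 [[0.4863, 0.0063], [0.4874, -0.0418]]
tips [[ 0.54843964 -0.00183815]
 [ 0.54823638 -0.03609929]] bridge [[ 0.47712178  0.00618519]
 [ 0.47824885 -0.04420031]]
```

```bash
python3 -c "
from h import *
units([.438,-.016,.036],-2)"
```

```text
t 4.97 -> [0.636, 0.394, 5.924, -0.006, 0.002, 0.572]
```

Request:
{"op": "play_rows", "data": {
  "steps": [
    [[0.64, 0.39, 1.5, 0, 0, 0.57, 0], [0.64, 0.39, 3, 0, 0, 0.57, 0], [0.64, 0.39, 4.2, 0, 0, 0.57, 0], [0.64, 0.39, 5, 0, 0, 0.57, 0], [0.64, 0.39, 5.6, 0, 0, 0.57, 0], [0.64, 0.39, 5.92, 0, 0, 0.57, 0], [0.64, 0.39, 5.92, 0, 0, 0.57, 0], [0.64, 0.39, 5.92, 0, 0, 0.57, 0]]
  ],
  "grip_force": 35
}}

```text
t: 5.63
position: [0.4382, -0.0167, 0.0365]
tcp_rot: [-0.0, 1.0, -0.018, -0.0]
contact_force: [-0.8, 0.2, 0.1]
gripper_width: 0.0883
gripper_force: 0.0
```

Request:
{"op": "play_rows", "data": {
  "steps": [
    [[0, 0, 0, 0, 0, 0, 1], [0, 0, 0, 0, 0, 0, 1], [0, 0, 0, 0, 0, 0, 1], [0, 0, 0, 0, 0, 0, 1], [0, 0, 0, 0, 0, 0, 1], [0, 0, 0, 0, 0, 0, 1], [0, 0, 0, 0, 0, 0, 1], [0, 0, 0, 0, 0, 0, 1], [0, 0, 0, 0, 0, 0, 1]]
  ],
  "grip_force": 35
}}

```text
t: 6.38
position: [0.4379, -0.0176, 0.0363]
tcp_rot: [0.0, 1.0, -0.019, -0.0]
contact_force: [0.3, -0.7, -0.2]
gripper_width: 0.0306
gripper_force: 0.0
```

Run:
```python
from h import *
c=cap('wrist','w4');im=c['color'].astype(int);print(c['pos'],c['rot'])
cv2.imwrite('pics/w4c.png',cv2.resize(c['color'][:260,160:520,::-1],(800,578)))
```

```text
[ 0.43790385 -0.01761765  0.03628388] [ 2.15445516e-06  9.99823749e-01 -1.87741520e-02 -5.07861306e-05]
```

View pics/w4c.png

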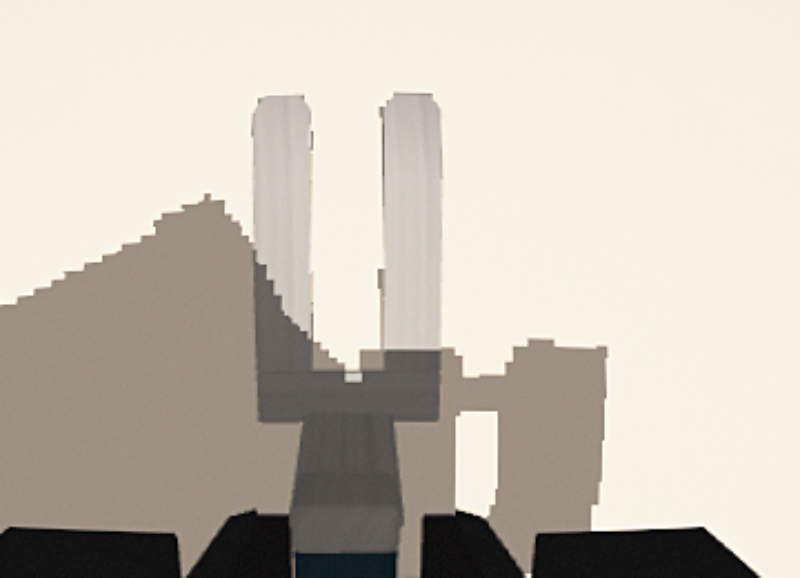

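The handle is between the fingers, aligned with the tines straight ahead. I'll finish closing, then lift.

Request:
{"op": "play_rows", "data": {
  "steps": [
    [[0, 0, 0, 0, 0, 0, 1], [0, 0, 0, 0, 0, 0, 1], [0, 0, 0, 0, 0, 0, 1], [0, 0, 0, 0, 0, 0, 1], [0, 0, 0, 0, 0, 0, 1], [0, 0, 0, 0, 0, 0, 1]]
  ],
  "grip_force": 35
}}

```text
t: 6.93
position: [0.4379, -0.0176, 0.0363]
tcp_rot: [0.0, 1.0, -0.019, -0.0]
contact_force: [0.1, 0.9, 0.1]
gripper_width: 0.02
gripper_force: 34.9
```

Run:
```python
from h import *
c=cap('wrist','w5');im=c['color'].astype(int);print(c['pos'],c['rot'])
# lifter in tool frame: tines edges on table
for v in(55,80,105,130):
    r=im[v,250:380];m=np.where((r.max(1)-r.min(1)<14)&(r.max(1)<228)&(r.max(1)>90))[0]+250
    P=onz(c,[[m.min(),v],[m.max()+1,v]],.002);Rt=rotq(c['rot']);print(v,m.min(),m.max(),((P-c['pos'])@Rt).round(4)[:,:2].tolist())
```

```text
[ 0.43789486 -0.01757385  0.03626945] [ 3.42604875e-06  9.99824969e-01 -1.87090298e-02 -5.16152580e-05]
55 288 358 [[0.1035, -0.0182], [0.1037, 0.0226]]
80 292 348 [[0.0885, -0.0159], [0.0886, 0.0168]]
105 278 334 [[0.074, -0.0241], [0.0738, 0.0088]]
130 276 301 [[0.0594, -0.0254], [0.0592, -0.0102]]
```

```bash
python3 -c "
from h import *
c=pickle.load(open('w4.pkl','rb'));Rt=rotq(c['rot'])
uv=np.array([[253,200],[441,200],[258,97],[436,95],[258,420],[440,420]])*.45+[160,0]
print(((onz(c,uv,.002)-c['pos'])@Rt).round(4)[:,:2])
units([.38,-.017,.126],-2);units([.405,.327,.126],-7)"
```

```text
[[ 0.0829 -0.0264]
 [ 0.0828  0.0223]
 [ 0.1107 -0.0252]
 [ 0.1111  0.021 ]
 [ 0.024  -0.0262]
 [ 0.024   0.0231]]
t 6.98 -> [-1.929, 0.053, -2.991, 0.0, 0.001, -0.03]
t 6.98 -> [-1.527, -11.437, -2.991, 0.0, 0.001, 0.97]
```

Request:
{"op": "play_rows", "data": {
  "steps": [
    [[-0.2, 0, -0.8, 0, 0, 0, 1], [-0.6, 0, -1.8, 0, 0, 0, 1], [-1.2, 0, -2.7, 0, 0, 0, 1], [-1.9, 0, -3, 0, 0, 0, 1], [-1.9, -1, -3, 0, 0, 0.2, 1], [-1.8, -2.2, -3, 0, 0, 0.4, 1], [-1.7, -3.4, -3, 0, 0, 0.6, 1], [-1.6, -4.6, -3, 0, 0, 0.8, 1], [-1.5, -5.8, -3, 0, 0, 1, 1], [-1.5, -7, -3, 0, 0, 1, 1]]
  ]
}}

```text
t: 7.82
position: [0.401, 0.1955, 0.1263]
tcp_rot: [0.0, 0.998, -0.063, 0.0]
contact_force: [1.0, -0.5, -0.8]
gripper_width: 0.0194
gripper_force: 34.8
```

Request:
{"op": "play_rows", "data": {
  "steps": [
    [[0, -1, 0, 0, 0, 0, 1], [0, -2, 0, 0, 0, 0, 1], [0, -3, 0, 0, 0, 0, 1], [-0.4, -3.9, 0, 0, 0, 0, 1], [-0.4, -4.3, 0, 0, 0, 0, 1], [-0.4, -4.3, 0, 0, 0, 0, 1], [-0.4, -4.3, 0, 0, 0, 0, 1], [-0.4, -4.3, 0, 0, 0, 0, 1]]
  ]
}}

```text
t: 8.48
position: [0.4052, 0.3214, 0.1259]
tcp_rot: [0.001, 0.998, -0.063, -0.0]
contact_force: [-0.7, -0.1, -1.1]
gripper_width: 0.0198
gripper_force: 34.8
```

Run:
```python
from h import *
c=cap('wrist','w6');print(c['pos'],c['rot'])
cv2.imwrite('pics/w6c.png',cv2.resize(c['color'][:260,160:520,::-1],(800,578)))
units([.4238,.3253,.0785],-7)
```

```text
[0.40522694 0.32139114 0.12590751] [ 1.00828128e-03  9.98000083e-01 -6.32041335e-02 -2.34655681e-04]
t 8.53 -> [0.593, -0.213, 1.583, 0.021, 0.002, -0.055]
```

View pics/w6c.png

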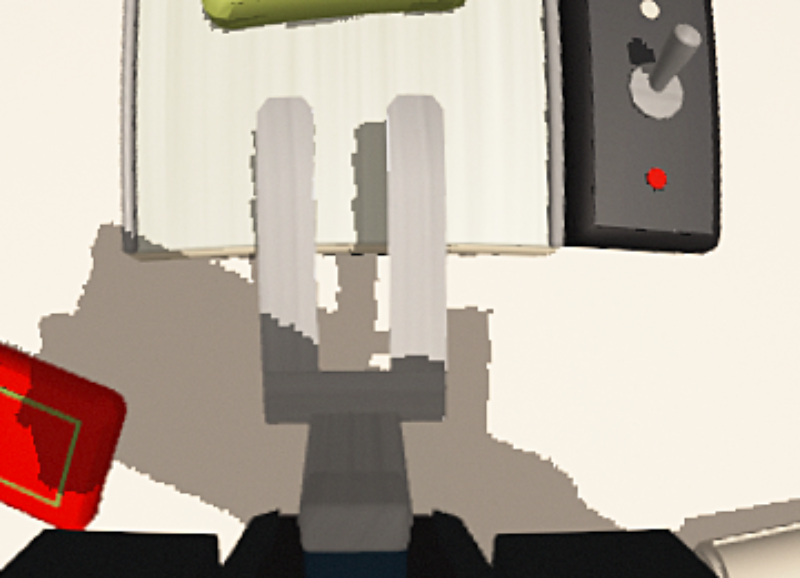

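The lifter is level and pointing at the soap, the toggle leans toward the white (off) mark, and nothing is in the way. Now for the lateral offset.

Run:
```python
from h import *
c=pickle.load(open('w6.pkl','rb'));f=lambda p:np.array(p)*.45+[160,0]
Rw=R.from_euler('z',-7,degrees=True).as_matrix();o=np.array([.5575,.3068,0])
W=lambda p,z:((onz(c,f(p),z)-o)@Rw*1000).round(1)
print('soap front',W([[203,15],[464,5]],.050),'rim inner',W([[137,200],[548,200]],.042),'front edge',W([[200,247],[480,247]],.04))
print('lifter edges',W([[257,110],[442,110],[266,420],[444,420]],.092))
```

```text
soap front [[ -1.8  45.   50. ]
 [  0.5 -40.2  50. ]] rim inner [[-63.6  69.4  42. ]
 [-64.6 -69.6  42. ]] front edge [[-81.   47.9  40. ]
 [-81.7 -46.5  40. ]]
lifter edges [[ -45.8   20.9   92. ]
 [ -46.   -27.    92. ]
 [-128.7   19.8   92. ]
 [-128.9  -28.3   92. ]]
```

Request:
{"op": "play_rows", "data": {
  "steps": [
    [[0.3, -0.21, 0.3, 0, 0, 0, 1], [0.55, -0.21, 0.8, 0, 0, 0, 1], [0.55, -0.21, 1.3, 0, 0, 0, 1], [0.55, -0.21, 1.5, 0, 0, 0, 1], [0.55, -0.21, 1.58, 0, 0, 0, 1], [0.55, -0.21, 1.6, 0, 0, 0, 1], [0.55, -0.21, 1.62, 0, 0, 0, 1], [0.55, -0.21, 1.62, 0, 0, 0, 1], [0.55, -0.21, 1.62, 0, 0, 0, 1]]
  ]
}}

```text
t: 9.28
position: [0.4224, 0.3279, 0.0784]
tcp_rot: [-0.0, 0.998, -0.062, 0.0]
contact_force: [-0.6, 0.3, -1.4]
gripper_width: 0.0195
gripper_force: 34.8
```

Run:
```python
from h import *
from plant import robot
s=robot.state();print(s['position'],s['contact_force'],s['wrist_torque'])
```

```text
[0.42241744 0.32790502 0.07836512] [-0.64579191  0.28732394 -1.36376829] [ 0.03798063  0.09495604 -0.00326501]
```

Request:
{"op": "play_rows", "data": {
  "steps": [
    [[0, 0.06, 0.02, 0, 0, 0, 1], [0, 0.06, 0.04, 0, 0, 0, 1], [0, 0.06, 0.04, 0, 0, 0, 1], [0, 0.06, 0.04, 0, 0, 0, 1]]
  ]
}}

```text
t: 9.62
position: [0.422, 0.3258, 0.0766]
tcp_rot: [0.0, 0.998, -0.062, 0.0]
contact_force: [-0.4, -0.6, -1.5]
gripper_width: 0.0193
gripper_force: 34.8
```

Request:
{"op": "play_rows", "data": {
  "steps": [
    [[0, 0, 0.01, 0, 0, 0, 1], [0, 0, 0.02, 0, 0, 0, 1], [0, 0, 0.02, 0, 0, 0, 1]]
  ]
}}

```text
t: 9.87
position: [0.4217, 0.3259, 0.076]
tcp_rot: [0.0, 0.998, -0.062, -0.0]
contact_force: [-1.9, -0.5, 2.0]
gripper_width: 0.0193
gripper_force: 34.8
```

Request:
{"op": "play_rows", "data": {
  "steps": [
    [[0.1, 0, -0.015, 0, 0, 0, 1], [0.3, 0, -0.015, 0, 0, 0, 1], [0.5, 0, -0.015, 0, 0, 0, 1], [0.7, 0, -0.015, 0, 0, 0, 1], [0.9, 0, -0.015, 0, 0, 0, 1], [1.1, 0, -0.015, 0, 0, 0, 1], [1.3, 0, -0.015, 0, 0, 0, 1], [1.5, 0, -0.015, 0, 0, 0, 1], [1.6, 0, -0.015, 0, 0, 0, 1], [1.6, 0, -0.015, 0, 0, 0, 1]]
  ]
}}

```text
t: 10.7
position: [0.4708, 0.3196, 0.0763]
tcp_rot: [-0.0, 0.998, -0.063, 0.001]
contact_force: [0.1, 0.2, -0.5]
gripper_width: 0.0195
gripper_force: 34.9
```

Request:
{"op": "play_rows", "data": {
  "steps": [
    [[0.1, 0, 0, 0, 0, 0, 1], [0.25, 0, 0, 0, 0, 0, 1], [0.4, 0, 0, 0, 0, 0, 1], [0.55, 0, 0, 0, 0, 0, 1], [0.7, 0, 0, 0, 0, 0, 1], [0.85, 0, 0, 0, 0, 0, 1], [1.0, 0, 0, 0, 0, 0, 1], [1.1, 0, 0, 0, 0, 0, 1], [1.2, 0, 0, 0, 0, 0, 1], [1.2, 0, 0, 0, 0, 0, 1]]
  ]
}}

```text
t: 11.53
position: [0.5061, 0.3152, 0.0764]
tcp_rot: [-0.0, 0.998, -0.063, 0.0]
contact_force: [0.2, 0.2, -0.4]
gripper_width: 0.0198
gripper_force: 34.9
```

Run:
```python
from h import *
c=cap('wrist','w7');print(c['pos'],c['rot'])
cv2.imwrite('pics/w7c.png',cv2.resize(c['color'][:260,160:520,::-1],(800,578)))
```

```text
[0.50609153 0.31523167 0.07636221] [-1.00986981e-04  9.98040319e-01 -6.25731705e-02  3.32252433e-04]
```

View pics/w7c.png

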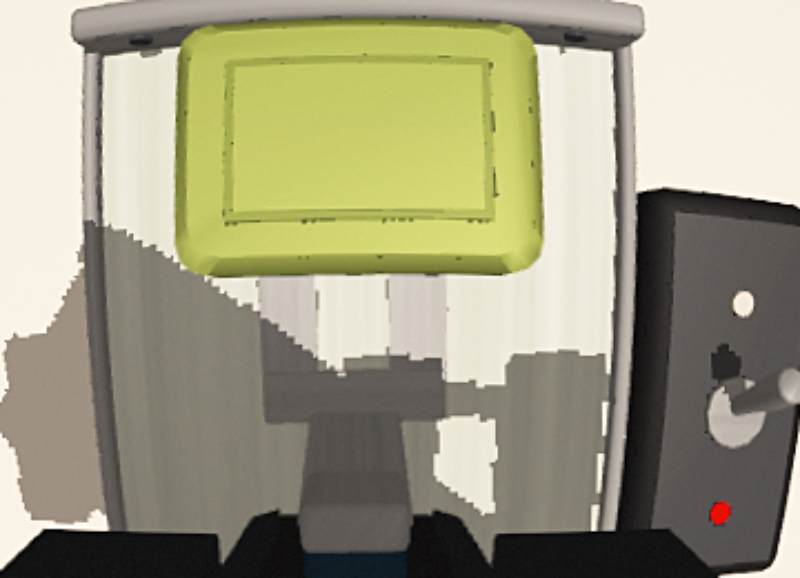

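The soap has slid square against the back stop, and the tines are running in under it. Its front edge is at crop row 272 and the bridge at row 372. I'll go on 13 mm, then lift.

Request:
{"op": "play_rows", "data": {
  "steps": [
    [[0.1, 0, 0, 0, 0, 0, 1], [0.2, 0, 0, 0, 0, 0, 1], [0.3, 0, 0, 0, 0, 0, 1], [0.4, 0, 0, 0, 0, 0, 1], [0.45, 0, 0, 0, 0, 0, 1], [0.45, 0, 0, 0, 0, 0, 1]]
  ],
  "grip_force": 50
}}

```text
t: 12.08
position: [0.5197, 0.3135, 0.0763]
tcp_rot: [-0.0, 0.998, -0.063, 0.001]
contact_force: [0.4, 0.2, -0.6]
gripper_width: 0.0191
gripper_force: 49.8
```

Request:
{"op": "play_rows", "data": {
  "steps": [
    [[0, 0, -0.05, 0, 0, 0, 1], [-0.05, 0, -0.15, 0, 0, 0, 1], [-0.1, 0, -0.3, 0, 0, 0, 1], [-0.1, 0, -0.5, 0, 0, 0, 1], [-0.1, 0, -0.75, 0, 0, 0, 1], [-0.1, 0, -1, 0, 0, 0, 1], [-0.1, 0, -1.25, 0, 0, 0, 1], [-0.1, 0, -1.4, 0, 0, 0, 1], [-0.1, 0, -1.5, 0, 0, 0, 1], [-0.1, 0, -1.5, 0, 0, 0, 1]]
  ],
  "grip_force": 50
}}

```text
t: 12.92
position: [0.5161, 0.3143, 0.1222]
tcp_rot: [-0.0, 0.998, -0.062, 0.001]
contact_force: [-0.7, 0.4, -3.1]
gripper_width: 0.0194
gripper_force: 49.8
```

Run:
```python
from h import *
c=cap('wrist','w8');print(c['pos'],c['rot'])
cv2.imwrite('pics/w8c.png',cv2.resize(c['color'][:260,160:520,::-1],(800,578)))
hsv=cv2.cvtColor(c['color'],cv2.COLOR_RGB2HSV);H,S,V=[hsv[:,:,i].astype(int) for i in range(3)]
b=blobs((H>25)&(H<50)&(S>90),1)[0]
P=onz(c,b[:,0],c['pos'][2]-.0363+.0028+.012);q=(P-c['pos'])@rotq(c['rot'])
print('soap in tool',rect(q[:,:2]))
```

```text
[0.51614133 0.31434027 0.12223778] [-3.97786473e-04  9.98050234e-01 -6.24120964e-02  5.49691940e-04]
soap in tool ((82.35697937011719, 0.7934494018554688), (89.49712371826172, 64.83480072021484), 89.48831176757812)
```

View pics/w8c.png

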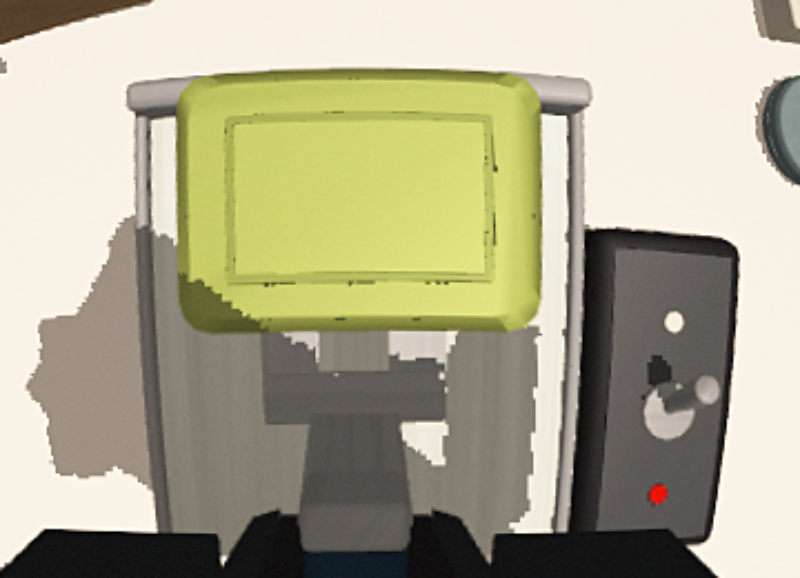

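The bar is riding square on the lifter with its centre 82 mm ahead of the tool and 1 mm off axis. Next I'll back away, rise, and swing slowly to the rack.

Request:
{"op": "play_rows", "data": {
  "steps": [
    [[-0.1, 0, -0.2, 0, 0, 0, 1], [-0.3, 0, -0.5, 0, 0, 0, 1], [-0.6, 0, -0.9, 0, 0, 0, 1], [-1.0, 0, -1.4, 0, 0, 0, 1], [-1.5, 0, -1.9, 0, 0, 0, 1], [-2.0, 0, -2.4, 0, 0, 0, 1], [-2.5, 0, -2.9, 0, 0, 0, 1], [-3, 0, -3.4, 0, 0, 0, 1], [-3.4, 0, -3.7, 0, 0, 0, 1], [-3.7, 0.1, -3.9, 0, 0, 0, 1]]
  ]
}}

```text
t: 13.8
position: [0.4038, 0.3261, 0.2399]
tcp_rot: [-0.001, 0.998, -0.061, 0.001]
contact_force: [0.5, -0.1, -2.0]
gripper_width: 0.0198
gripper_force: 49.8
```

Run:
```python
from h import *
units([.39,-.34,.24],7)
```

```text
t 13.8 -> [2.265, 22.092, -0.038, -0.017, -0.013, -2.808]
```

Request:
{"op": "play_rows", "data": {
  "steps": [
    [[0, 0.2, 0, 0, 0, 0, 1], [0.1, 0.6, 0, 0, 0, 0, 1], [0.15, 1.2, 0, 0, 0, 0, 1], [0.2, 1.9, 0, 0, 0, 0, 1], [0.27, 2.7, 0, 0, 0, 0, 1], [0.35, 3.5, 0, 0, 0, 0, 1], [0.43, 4.3, 0, 0, 0, 0, 1], [0.5, 5.1, 0, 0, 0, 0, 1], [0.6, 5.9, 0, 0, 0, 0, 1], [0.67, 6.7, 0, 0, 0, 0, 1]]
  ]
}}

```text
t: 14.63
position: [0.4, 0.1197, 0.2375]
tcp_rot: [0.001, 0.998, -0.064, -0.001]
contact_force: [0.8, -0.0, -2.1]
gripper_width: 0.0194
gripper_force: 49.8
```

Request:
{"op": "play_rows", "data": {
  "steps": [
    [[0.08, 0.8, 0, 0, 0, 0, 1], [0.16, 1.6, 0, 0, 0, 0, 1], [0.24, 2.4, 0, 0, 0, 0, 1], [0.32, 3.2, 0, 0, 0, 0, 1], [0.4, 4.0, 0, 0, 0, 0, 1], [0.48, 4.8, 0, 0, 0, 0, 1], [0.56, 5.6, 0, 0, 0, 0, 1], [0.64, 6.4, 0, 0, 0, 0, 1], [0.72, 7.2, 0, 0, 0, 0, 1], [0.8, 8, 0, 0, 0, 0, 1]]
  ]
}}

```text
t: 15.47
position: [0.3926, -0.121, 0.2376]
tcp_rot: [0.0, 0.998, -0.064, -0.001]
contact_force: [0.6, 0.0, -2.2]
gripper_width: 0.0193
gripper_force: 49.8
```

Run:
```python
from h import *
units([.39,-.34,.24],7)
```

```text
t 15.47 -> [0.839, 7.252, -0.079, 0.004, 0.021, -2.857]
```

Request:
{"op": "play_rows", "data": {
  "steps": [
    [[0.08, 0.8, 0, 0, 0, -0.2, 1], [0.16, 1.6, 0, 0, 0, -0.5, 1], [0.24, 2.4, 0, 0, 0, -0.9, 1], [0.35, 3.2, 0, 0, 0, -1.3, 1], [0.45, 4.0, 0, 0, 0, -1.7, 1], [0.55, 4.8, 0, 0, 0, -2.1, 1], [0.64, 5.6, 0, 0, 0, -2.5, 1], [0.72, 6.3, 0, 0, 0, -2.7, 1], [0.8, 6.8, 0, 0, 0, -2.8, 1], [0.8, 7, 0, 0, 0, -2.8, 1]]
  ]
}}

```text
t: 16.3
position: [0.3895, -0.3333, 0.2374]
tcp_rot: [0.0, 0.998, 0.057, -0.001]
contact_force: [0.1, -0.1, -2.3]
gripper_width: 0.0194
gripper_force: 49.8
```

Request:
{"op": "play_rows", "data": {
  "steps": [
    [[0, 0, 0, 0, 0, 0, 1], [0, 0, 0, 0, 0, 0, 1], [0, 0, 0, 0, 0, 0, 1]]
  ]
}}

```text
t: 16.55
position: [0.3914, -0.3284, 0.238]
tcp_rot: [-0.001, 0.998, 0.06, -0.0]
contact_force: [0.2, 0.4, -2.1]
gripper_width: 0.019
gripper_force: 49.8
```

Run:
```python
from h import *
c=cap('wrist','w9');print(c['pos'],c['rot'])
hsv=cv2.cvtColor(c['color'],cv2.COLOR_RGB2HSV);H,S,V=[hsv[:,:,i].astype(int) for i in range(3)]
b=blobs((H>25)&(H<50)&(S>90),1)[0]
P=onz(c,b[:,0],c['pos'][2]-.0363+.0028+.012);q=(P-c['pos'])@rotq(c['rot'])
print('soap in tool',rect(q[:,:2]))
# predicted rack slat corners
o=np.array([.570,-.287,0]);Rr=R.from_euler('z',7.4,degrees=True).as_matrix()
for y in(.084,.05,.016,-.016,-.05,-.084):
    print(y,proj(c,o+np.array([[-.036,y,.04],[.036,y,.04]])@Rr.T).round().tolist())
m=(H<25)&(S>60)
for b in blobs(m,8,60): print(cv2.boundingRect(b),cv2.contourArea(b),cv2.mean(c['color'],np.uint8(cv2.drawContours(np.zeros((400,640),np.uint8),[b],-1,255,-1)))[:3])
```

```text
[ 0.39140885 -0.32843222  0.23795956] [-5.23073770e-04  9.98192622e-01  6.00921849e-02 -3.79933314e-04]
soap in tool ((81.86831665039062, 1.2157669067382812), (89.38353729248047, 64.90959167480469), 89.91146850585938)
0.084 [[228.0, 50.0], [230.0, -7.0]]
0.05 [[257.0, 48.0], [258.0, -10.0]]
0.016 [[288.0, 46.0], [288.0, -12.0]]
-0.016 [[317.0, 45.0], [316.0, -13.0]]
-0.05 [[348.0, 45.0], [347.0, -13.0]]
-0.084 [[378.0, 46.0], [376.0, -11.0]]
(220, 0, 168, 54) 4307.5 (204.98906386701663, 168.58114610673667, 113.57764654418197)
(0, 197, 120, 68) 2931.0 (114.76867030965393, 101.27868852459017, 87.3424408014572)
(157, 308, 325, 34) 2598.5 (114.93178763440861, 89.83702956989248, 54.32291666666667)
(58, 0, 65, 15) 496.0 (64.40391459074733, 33.645907473309606, 11.231316725978647)
(378, 263, 16, 58) 491.0 (92.76344086021506, 65.88172043010752, 23.53942652329749)
(247, 263, 16, 58) 473.0 (94.65988909426987, 66.85027726432533, 23.20702402957486)
(0, 320, 27, 65) 455.0 (113.20095693779905, 99.7464114832536, 85.80382775119617)
(0, 370, 34, 30) 271.5 (111.69312169312168, 98.38359788359787, 84.64285714285714)
```

Run:
```python
from h import *
c=pickle.load(open('w9.pkl','rb'));im=c['color'];hsv=cv2.cvtColor(im,cv2.COLOR_RGB2HSV);H,S,V=[hsv[:,:,i].astype(int) for i in range(3)]
o=np.array([.570,-.287,0]);Rr=R.from_euler('z',7.4,degrees=True).as_matrix()
for v in(4,12,20,28,36,42,46,50):
    m=(H<25)&(S>60);r=m[v,200:400].astype(int);d=np.diff(np.r_[0,r,0]);a=np.where(d==1)[0]+200;e=np.where(d==-1)[0]+200
    print(v,[(int(i),int(j)) for i,j in zip(a,e) if j-i>2], [(((onz(c,[[(i+j)/2,v]],.04)[0]-o)@Rr)*1000).round(0)[:2].tolist() for i,j in zip(a,e) if 5<j-i<30])
```

```text
4 [(222, 388)] []
12 [(221, 302), (319, 326), (348, 357), (368, 386)] [[4.0, -23.0], [4.0, -56.0], [6.0, -84.0]]
20 [(221, 302), (319, 326), (348, 357), (376, 387)] [[-6.0, -23.0], [-6.0, -56.0], [-4.0, -89.0]]
28 [(221, 302), (319, 327), (348, 357), (377, 387)] [[-16.0, -23.0], [-15.0, -56.0], [-14.0, -89.0]]
36 [(221, 247)] [[-20.0, 77.0]]
42 [(224, 242)] [[-27.0, 78.0]]
46 [(230, 241)] [[-32.0, 75.0]]
50 [(231, 240)] [[-37.0, 75.0]]
```

Request:
{"op": "play_rows", "data": {
  "steps": [
    [[0, 0, -0.2, 0, 0, 0, 1], [0, 0, -0.6, 0, 0, 0, 1], [0, 0, -1.1, 0, 0, 0, 1], [0, 0, -1.6, 0, 0, 0, 1], [0, 0, -2.1, 0, 0, 0, 1], [0, 0, -2.6, 0, 0, 0, 1], [0, 0, -2.9, 0, 0, 0, 1], [0, 0, -3.0, 0, 0, 0, 1], [0, 0, -3.0, 0, 0, 0, 1], [0, 0, -3, 0, 0, 0, 1]]
  ]
}}

```text
t: 17.43
position: [0.3915, -0.3291, 0.3278]
tcp_rot: [-0.0, 0.998, 0.06, -0.0]
contact_force: [-0.8, 0.8, -3.5]
gripper_width: 0.0196
gripper_force: 49.8
```

```bash
cat > slats.py <<'E'
from h import *
c=cap('wrist','w10');print(c['pos'],c['rot'])
im=c['color'];hsv=cv2.cvtColor(im,cv2.COLOR_RGB2HSV);H,S,V=[hsv[:,:,i].astype(int) for i in range(3)]
o=np.array([.570,-.287,0]);Rr=R.from_euler('z',7.4,degrees=True).as_matrix()
m=(H<25)&(S>60)
for v in range(0,120,6):
    r=m[v,200:420].astype(int);d=np.diff(np.r_[0,r,0]);a=np.where(d==1)[0]+200;e=np.where(d==-1)[0]+200
    print(v,[(int(i),int(j)) for i,j in zip(a,e) if j-i>2], [(((onz(c,[[(i+j)/2,v]],.04)[0]-o)@Rr)*1000).round(1)[:2].tolist() for i,j in zip(a,e) if 4<j-i<20])
b=blobs(m[:130],3,60)
for k in b: print(cv2.boundingRect(k))
E
python3 slats.py
```

```text
[ 0.39149899 -0.32909427  0.32781725] [-2.61173001e-04  9.98202977e-01  5.99218575e-02 -3.46959438e-04]
0 [] []
6 [] []
12 [(262, 303), (319, 324), (344, 348)] [[34.6, -23.1]]
18 [(241, 305), (318, 324), (342, 349), (365, 373)] [[25.3, -22.3], [25.6, -56.5], [26.9, -89.7]]
24 [(241, 375)] []
30 [(240, 305), (318, 325), (342, 349), (351, 374)] [[7.0, -22.9], [7.2, -56.2]]
36 [(240, 247)] [[3.6, 87.2]]
42 [] []
48 [] []
54 [] []
60 [] []
66 [] []
72 [] []
78 [] []
84 [] []
90 [] []
96 [] []
102 [] []
108 [] []
114 [] []
(240, 10, 135, 40)
(88, 0, 66, 27)
(45, 19, 14, 22)
```

Run:
```python
from h import *
o=np.array([.570,-.287,0]);Rr=R.from_euler('z',7.4,degrees=True).as_matrix()
W=lambda c,p,z=.04:((onz(c,p,z)-o)@Rr*1000).round(1)[:,:2].tolist()
c=pickle.load(open('w10.pkl','rb'));im=c['color']
for u in(321,346,369):print(u,[(v,im[v,u].tolist(),W(c,[[u,v]])) for v in range(6,17,1)][::1] if u==321 else [(v,int(im[v,u,2])) for v in range(6,20)])
d=pickle.load(open('c0.pkl','rb'))['top'];hsv=cv2.cvtColor(d['color'],cv2.COLOR_RGB2HSV)
m=(hsv[:,:,0]<25)&(hsv[:,:,1]>60)
for v in range(164,200,2):
    r=m[v,385:455].astype(int);e=np.diff(np.r_[0,r,0]);a=np.where(e==1)[0]+385;b=np.where(e==-1)[0]+385
    print(v,[(int(i),int(j),*W(d,[[(i+j)/2-.5,v]])[0]) for i,j in zip(a,b)])
```

```text
321 [(6, [248, 241, 229], [[44.1, -22.5]]), (7, [247, 241, 229], [[42.5, -22.5]]), (8, [248, 241, 230], [[40.9, -22.5]]), (9, [248, 241, 231], [[39.4, -22.4]]), (10, [250, 245, 237], [[37.8, -22.4]]), (11, [233, 227, 211], [[36.2, -22.4]]), (12, [203, 148, 74], [[34.6, -22.4]]), (13, [223, 165, 78], [[33.1, -22.4]]), (14, [222, 164, 83], [[31.5, -22.4]]), (15, [219, 164, 84], [[30.0, -22.4]]), (16, [218, 165, 85], [[28.4, -22.4]])]
346 [(6, 229), (7, 229), (8, 229), (9, 230), (10, 233), (11, 240), (12, 163), (13, 67), (14, 80), (15, 84), (16, 90), (17, 82), (18, 54), (19, 31)]
369 [(6, 230), (7, 229), (8, 230), (9, 228), (10, 231), (11, 232), (12, 241), (13, 126), (14, 75), (15, 83), (16, 87), (17, 87), (18, 82), (19, 55)]
164 []
166 []
168 [(441, 443, 32.3, -87.7)]
170 [(431, 434, 30.6, -53.7), (438, 444, 25.9, -82.9)]
172 [(413, 416, 33.5, 9.3), (422, 444, 23.3, -54.1)]
174 [(400, 437, 24.4, -3.1), (441, 445, 10.9, -87.1)]
176 [(393, 426, 22.4, 29.0), (432, 435, 9.2, -53.2), (442, 445, 3.7, -87.5)]
178 [(392, 418, 17.9, 45.7), (423, 425, 7.5, -19.4), (432, 435, 2.2, -51.9), (442, 445, -3.3, -86.2)]
180 [(392, 418, 10.9, 47.0), (423, 426, 0.2, -19.8), (433, 436, -5.2, -54.0), (442, 446, -10.5, -86.6)]
182 [(394, 419, 3.2, 43.1), (423, 426, -6.7, -18.5), (433, 436, -12.2, -52.7), (443, 446, -17.6, -86.9)]
184 [(394, 419, -3.7, 44.4), (424, 427, -14.2, -20.7), (433, 447, -22.1, -70.2)]
186 [(395, 421, -11.5, 40.5), (423, 447, -26.3, -51.8)]
188 [(395, 437, -22.8, 14.4)]
190 [(395, 421, -25.3, 43.0), (425, 426, -34.9, -16.8)]
192 [(394, 409, -28.6, 66.4)]
194 [(394, 399, -32.8, 84.8)]
196 []
198 []
```

```bash
python3 -c "
from h import *
units([.4949,-.3533,.12],7.4)"
```

```text
t 17.48 -> [3.338, 1.223, 6.911, -0.012, 0.014, -0.107]
```

Request:
{"op": "play_rows", "data": {
  "steps": [
    [[0.15, 0.05, 0.2, 0, 0, -0.02, 1], [0.45, 0.15, 0.7, 0, 0, -0.05, 1], [0.8, 0.3, 1.3, 0, 0, -0.1, 1], [1.15, 0.4, 2, 0, 0, -0.1, 1], [1.5, 0.5, 2.7, 0, 0, -0.1, 1], [1.85, 0.65, 3.4, 0, 0, -0.1, 1], [2.2, 0.8, 4.1, 0, 0, -0.1, 1], [2.5, 0.9, 4.8, 0, 0, -0.1, 1], [2.8, 1, 5.4, 0, 0, -0.1, 1], [3.05, 1.1, 5.9, 0, 0, -0.1, 1]]
  ]
}}

```text
t: 18.32
position: [0.4865, -0.3505, 0.1483]
tcp_rot: [-0.001, 0.998, 0.064, -0.001]
contact_force: [0.6, -0.7, -1.0]
gripper_width: 0.0193
gripper_force: 49.8
```

Request:
{"op": "play_rows", "data": {
  "steps": [
    [[0.15, 0.05, 0.4, 0, 0, 0, 1], [0.25, 0.1, 0.7, 0, 0, 0, 1], [0.3, 0.12, 0.9, 0, 0, 0, 1], [0.3, 0.12, 1, 0, 0, 0, 1], [0.3, 0.12, 1, 0, 0, 0, 1], [0.3, 0.12, 1, 0, 0, 0, 1], [0.3, 0.12, 1, 0, 0, 0, 1]]
  ]
}}

```text
t: 18.9
position: [0.4961, -0.3541, 0.1222]
tcp_rot: [0.0, 0.998, 0.064, 0.001]
contact_force: [-0.1, 0.3, -2.1]
gripper_width: 0.0196
gripper_force: 49.8
```

Run:
```python
from h import *
c=cap('wrist','w11');print(c['pos'],c['rot'])
hsv=cv2.cvtColor(c['color'],cv2.COLOR_RGB2HSV);H,S,V=[hsv[:,:,i].astype(int) for i in range(3)]
b=blobs((H>25)&(H<50)&(S>90),1)[0]
P=onz(c,b[:,0],c['pos'][2]-.0363+.0028+.012);q=(P-c['pos'])@rotq(c['rot'])
print('soap in tool',rect(q[:,:2]))
units([.4949,-.3533,.12],7.4)
# frame of rack now: look at visible wood right/left/behind of soap
o=np.array([.5762,-.3427,0]);Rr=R.from_euler('z',7.4,degrees=True).as_matrix()
m=(H<25)&(S>60)&(np.mgrid[:400,:640][0]<230)
for k in blobs(m,6,25):
    p=((onz(c,k[:,0],.04)-o)@Rr*1000)[:,:2]; print(cv2.boundingRect(k),p.min(0).round(),p.max(0).round())
```

```text
[ 0.49607581 -0.35412026  0.12220341] [4.00616591e-04 9.97953457e-01 6.39412016e-02 5.10323057e-04]
soap in tool ((81.71717834472656, 0.9541587829589844), (89.74746704101562, 64.65719604492188), 89.70289611816406)
t 18.95 -> [-0.037, -0.032, 0.074, 0.01, -0.012, -0.013]
(130, 52, 113, 98) [-35.  57.] [ 38. 156.]
(0, 0, 48, 80) [ 53. 269.] [148. 380.]
(0, 0, 24, 14) [141. 328.] [174. 388.]
```

Run:
```python
from h import *
c=pickle.load(open('w11.pkl','rb'));im=c['color'];hsv=cv2.cvtColor(im,cv2.COLOR_RGB2HSV);H,S,V=[hsv[:,:,i].astype(int) for i in range(3)]
o=np.array([.5762,-.3427,0]);Rr=R.from_euler('z',7.4,degrees=True).as_matrix()
m=(H<25)&(S>60)
k=[b for b in blobs(m,8) if cv2.boundingRect(b)[:2]==(130,52)][0]
print('beige',rect(((onz(c,k[:,0],.055)-o)@Rr)[:,:2]))
print('pred',proj(c,o+np.array([[-.036,.03,.04],[-.036,.038,.04],[-.036,-.004,.04],[-.036,.004,.04],[-.036,-.038,.04],[-.036,-.03,.04]])@Rr.T).round(1).tolist())
for v in(146,150,154,158,162,166):
    r=m[v].astype(int);e=np.diff(np.r_[0,r,0]);a=np.where(e==1)[0];b=np.where(e==-1)[0];print(v,[(int(i),int(j)) for i,j in zip(a,b) if j-i>1 and 180<i<480])
```

```text
beige ((0.5464553833007812, 99.23550415039062), (92.04161834716797, 68.11380004882812), 89.98587799072266)
pred [[277.5, 146.4], [266.9, 146.5], [323.3, 146.0], [312.5, 146.0], [369.0, 146.4], [358.4, 146.3]]
146 [(188, 199), (230, 235)]
150 [(276, 278), (371, 376), (379, 382)]
154 []
158 []
162 []
166 []
```

Run:
```python
from h import *
c=pickle.load(open('w11.pkl','rb'));im=c['color']
for v in range(142,162,2):
    print(v,' '.join('%02x%02x%02x'%tuple(im[v,u]) for u in [*range(258,282,3),*range(306,330,4),*range(352,388,3)]))
```

```text
142 65672d 666a31 676b34 646731 686b37 666a33 686a32 696c34 d7db76 d8db78 d6d874 d7da75 d7d974 dadd79 e5e784 e5e782 e8e985 e6ea85 e9eb85 e8e986 e8ea85 e7e984 e7e986 e8e986 e7e886 d5d974
144 5a5d2b 5b602c 5a5e2a 595c29 545a28 565c2c 585a2a 545828 5d602f 9ba049 979d47 929c47 939947 959b47 979c48 9aa04a 949946 8e9243 919443 939542 8f9541 909640 8f9440 919440 909641 adb454
146 575a2b 545828 525424 545728 565a2a 545727 555729 545629 515427 4c4f25 797e37 878b40 878b3e 888a3f 888940 878a41 878a3f 898c40 898b41 88893e 898b41 8b8d42 8b8d41 8c8e43 898d42 9ca04a
148 515326 515326 4f5326 505328 505327 505327 4e5327 505326 4d5024 4b4f22 666a2d 6d7430 767934 757934 737833 757a34 747a33 737b35 767e37 767b33 7a8039 797e37 787d37 7a7f37 787c34 7a7f37
150 676444 6a6549 6e694d 757057 787056 787458 817860 5a5843 a29288 a5958b a39489 a3938a 9f9087 a3938a d9d0cb d2cbbf cfc5bd 998e7a 948873 918871 8d856d 8a8167 858162 8b8368 8b8463 817b59
152 a39587 a29587 a49788 a19386 a49488 a19286 ad9b8c 686360 9e9082 9f9384 9f9183 9f9183 9f9283 9e9282 b9b1a9 b8b0a5 e1dad0 a5988a 9f9183 a19286 9f9182 9f9284 9f9184 a29386 9f9184 998c7e
154 a09582 9f9384 9e9083 a09282 a09383 a09284 a69888 615b5a a09485 9e8f81 a09183 9f9282 9f9286 9e8f80 5f5c56 5d5854 4b4845 a89b8c a09284 9f9386 9f9285 a09385 a19185 9f9383 a09484 968879
156 a09282 9f9182 a09385 9f9182 9f9184 a09385 a89989 66615d 9f9284 9e9181 a09284 9f9184 9d9082 a09284 635e59 5d5953 79756f ac9e90 9d8e80 9f9385 a09283 9c8f81 9e9083 a09484 9e9182 b4a392
158 a19284 a09384 9d9081 9e9183 a09283 9d8f82 a59688 635d59 9f9283 a29486 a09182 9f9081 9c8f81 9f9282 635e59 5e5a56 5a5553 95877b 9f9082 9e9183 9f9082 a09182 9e9083 9c8f81 9f9182 ae9d8b
160 a09284 a09283 9f9182 9e9184 9f9184 a09082 a59687 645f5b 9f9082 a19283 9d8e82 9f9183 a09284 9e9184 625d5a 605b57 5b5753 998b7e 9e9184 9e9082 9d9281 9d8f81 9d9082 9e9284 a09284 9e8d7b
```

Request:
{"op": "play_rows", "data": {
  "steps": [
    [[-0.04, -0.03, 0.2, 0, 0, 0, 1], [-0.04, -0.03, 0.5, 0, 0, 0, 1], [-0.04, -0.03, 0.8, 0, 0, 0, 1], [-0.04, -0.03, 1.05, 0, 0, 0, 1], [-0.04, -0.03, 1.2, 0, 0, 0, 1], [-0.04, -0.03, 1.3, 0, 0, 0, 1], [-0.04, -0.03, 1.35, 0, 0, 0, 1], [-0.04, -0.03, 1.4, 0, 0, 0, 1], [-0.04, -0.03, 1.4, 0, 0, 0, 1], [-0.04, -0.03, 1.4, 0, 0, 0, 1]]
  ]
}}

```text
t: 19.78
position: [0.4948, -0.3532, 0.0796]
tcp_rot: [0.0, 0.998, 0.064, 0.0]
contact_force: [0.7, 0.6, -1.4]
gripper_width: 0.0196
gripper_force: 49.8
```

Request:
{"op": "play_rows", "data": {
  "steps": [
    [[0, 0, 0.03, 0, 0, 0, 1], [0, 0, 0.06, 0, 0, 0, 1], [0, 0, 0.09, 0, 0, 0, 1], [0, 0, 0.12, 0, 0, 0, 1], [0, 0, 0.15, 0, 0, 0, 1], [0, 0, 0.18, 0, 0, 0, 1], [0, 0, 0.21, 0, 0, 0, 1], [0, 0, 0.24, 0, 0, 0, 1], [0, 0, 0.27, 0, 0, 0, 1], [0, 0, 0.3, 0, 0, 0, 1]]
  ]
}}

```text
t: 20.62
position: [0.4947, -0.3531, 0.0703]
tcp_rot: [0.0, 0.998, 0.064, 0.0]
contact_force: [0.6, 1.3, -1.9]
gripper_width: 0.0191
gripper_force: 49.8
```

Request:
{"op": "play_rows", "data": {
  "steps": [
    [[0, 0, 0.04, 0, 0, 0, 1], [0, 0, 0.08, 0, 0, 0, 1], [0, 0, 0.12, 0, 0, 0, 1], [0, 0, 0.16, 0, 0, 0, 1], [0, 0, 0.2, 0, 0, 0, 1], [0, 0, 0.2, 0, 0, 0, 1], [0, 0, 0.2, 0, 0, 0, 1]]
  ]
}}

```text
t: 21.2
position: [0.4945, -0.353, 0.0643]
tcp_rot: [-0.0, 0.998, 0.064, -0.0]
contact_force: [-0.0, 0.2, -2.2]
gripper_width: 0.0189
gripper_force: 49.8
```

```bash
cat > soap.py <<'E'
from h import *
import sys
from plant import robot
s=robot.state();print(s['contact_force'])
c=cap('wrist',sys.argv[1]);print(c['pos'])
hsv=cv2.cvtColor(c['color'],cv2.COLOR_RGB2HSV);H,S,V=[hsv[:,:,i].astype(int) for i in range(3)]
b=blobs((H>25)&(H<50)&(S>90),1)[0]
o=np.array([.5762,-.3427,0]);Rr=R.from_euler('z',7.4,degrees=True).as_matrix()
print('soap in bay',rect(((onz(c,b[:,0],.052)-o)@Rr)[:,:2]))
E
python3 soap.py w12
```

```text
[-0.02400387  0.20494679 -2.23660516]
[ 0.49452908 -0.3529947   0.06427146]
soap in bay ((-0.5606842041015625, -0.8842964172363281), (65.32828521728516, 90.18155670166016), 0.10545673221349716)
```

The bar is resting on the slats, within 1 mm of centre and square. I'll draw the lifter out.

Request:
{"op": "play_rows", "data": {
  "steps": [
    [[-0.1, 0, 0, 0, 0, 0, 1], [-0.3, 0, 0, 0, 0, 0, 1], [-0.6, 0, 0, 0, 0, 0, 1], [-0.9, 0, 0, 0, 0, 0, 1], [-1.2, 0, 0, 0, 0, 0, 1], [-1.5, 0, 0, 0, 0, 0, 1], [-1.8, 0, 0, 0, 0, 0, 1], [-2.2, 0, 0, 0, 0, 0, 1], [-2.6, 0, 0, 0, 0, 0, 1], [-3.0, 0, 0, 0, 0, 0, 1]]
  ]
}}

```text
t: 22.08
position: [0.4039, -0.3647, 0.0644]
tcp_rot: [0.0, 0.998, 0.064, -0.0]
contact_force: [0.2, -0.8, -2.3]
gripper_width: 0.0193
gripper_force: 49.8
```

Request:
{"op": "play_rows", "data": {
  "steps": [
    [[-0.3, 0, 0, 0, 0, 0, 1], [-0.6, 0, 0, 0, 0, 0, 1], [-0.7, 0, 0, 0, 0, 0, 1], [-0.7, 0, -0.5, 0, 0, 0, 1], [-0.7, 0, -1, 0, 0, 0, 1], [-0.7, 0, -1, 0, 0, 0, 1], [-0.7, 0, -1, 0, 0, 0, 1]]
  ]
}}

```text
t: 22.67
position: [0.3853, -0.3676, 0.0948]
tcp_rot: [0.001, 0.998, 0.064, 0.001]
contact_force: [-0.1, -0.8, -2.5]
gripper_width: 0.0194
gripper_force: 49.8
```

```bash
python3 soap.py w13; python3 -c "
from h import *
units([.40,-.15,.13],0);units([.43,-.017,.13],0)"
```

```text
[-0.08154239 -0.75687123 -2.49575431]
[ 0.3852615  -0.36761077  0.09479814]
t 22.72 -> [1.436, -7.11, -1.198, 0.001, -0.003, 1.475]
t 22.72 -> [2.997, -11.378, -1.198, 0.001, -0.003, 1.475]Traceback (most recent call last):
  File "soap.py", line 7, in <module>
    b=blobs((H>25)&(H<50)&(S>90),1)[0]
      ~~~~~~~~~~~~~~~~~~~~~~~~~~~~~^^^
IndexError: list index out of range
```

Request:
{"op": "play_rows", "data": {
  "steps": [
    [[0.1, -0.4, -0.5, 0, 0, 0.1, 1], [0.3, -1.4, -1.0, 0, 0, 0.3, 1], [0.6, -2.6, -1.2, 0, 0, 0.6, 1], [0.9, -3.8, -1.2, 0, 0, 0.9, 1], [1.2, -5, -1.2, 0, 0, 1.2, 1], [1.5, -6.2, -1.2, 0, 0, 1.5, 1], [1.8, -7.4, -1.2, 0, 0, 1.5, 1], [2.1, -8.6, -1.2, 0, 0, 1.5, 1], [2.5, -9.8, -1.2, 0, 0, 1.5, 1], [2.7, -10.8, -1.2, 0, 0, 1.5, 1]]
  ]
}}

```text
t: 23.55
position: [0.4236, -0.0325, 0.1297]
tcp_rot: [-0.0, 1.0, -0.0, -0.0]
contact_force: [0.9, 0.1, -1.1]
gripper_width: 0.0198
gripper_force: 49.8
```

Request:
{"op": "play_rows", "data": {
  "steps": [
    [[0, -0.2, 0, 0, 0, 0, 1], [0, -0.4, 0, 0, 0, 0, 1], [0, -0.5, 0, 0, 0, 0, 1], [0, -0.5, 0, 0, 0, 0, 1]]
  ]
}}

```text
t: 23.88
position: [0.4231, -0.0211, 0.13]
tcp_rot: [0.0, 1.0, -0.002, -0.0]
contact_force: [-0.2, 0.3, -0.8]
gripper_width: 0.0194
gripper_force: 49.8
```

Run:
```python
from h import *
c=cap('top');hsv=cv2.cvtColor(c['color'],cv2.COLOR_RGB2HSV);H,S,V=[hsv[:,:,i].astype(int) for i in range(3)]
o=np.array([.5762,-.3427,0]);Rr=R.from_euler('z',7.4,degrees=True).as_matrix()
for b in blobs((H>28)&(H<50)&(S>90),3): print(cv2.boundingRect(b),rect(((onz(c,b[:,0],.055)-o)@Rr)[:,:2]))
units([.43,-.017,.0365],0)
```

```text
t 23.93 -> [0.23, -0.156, 3.119, 0.005, 0.008, -0.048]
```

Request:
{"op": "play_rows", "data": {
  "steps": [
    [[0.1, 0, 0.8, 0, 0, 0, 1], [0.2, 0, 1.6, 0, 0, 0, 1], [0.2, 0, 2.3, 0, 0, 0, 1], [0.2, 0, 2.7, 0, 0, 0, 1], [0.2, 0, 2.95, 0, 0, 0, 1], [0.2, 0, 3.05, 0, 0, 0, 1], [0.2, 0, 3.09, 0, 0, 0, 1], [0.2, 0, 3.11, 0, 0, 0, 1], [0.2, 0, 3.11, 0, 0, 0, 1], [0.2, 0, 3.11, 0, 0, 0, 1]]
  ]
}}

```text
t: 24.77
position: [0.43, -0.0206, 0.0377]
tcp_rot: [0.0, 1.0, -0.001, 0.001]
contact_force: [-0.2, -0.9, -0.7]
gripper_width: 0.0194
gripper_force: 49.8
```

Request:
{"op": "play_rows", "data": {
  "steps": [
    [[0, 0, 0.01, 0, 0, 0, 1], [0, 0, 0.01, 0, 0, 0, 1], [0, 0, 0.01, 0, 0, 0, 1]]
  ]
}}

```text
t: 25.02
position: [0.4296, -0.0205, 0.037]
tcp_rot: [-0.0, 1.0, -0.001, 0.0]
contact_force: [0.2, 0.5, -1.1]
gripper_width: 0.0193
gripper_force: 49.8
```

Lower a touch further, then release and rise.

Request:
{"op": "play_rows", "data": {
  "steps": [
    [[0, 0, 0.02, 0, 0, 0, 1], [0, 0, 0.02, 0, 0, 0, 1], [0, 0, 0.02, 0, 0, 0, 1]]
  ]
}}

```text
t: 25.27
position: [0.4295, -0.0205, 0.0363]
tcp_rot: [-0.0, 1.0, -0.001, 0.0]
contact_force: [-0.6, 0.2, 1.7]
gripper_width: 0.0193
gripper_force: 49.8
```

Request:
{"op": "play_rows", "data": {
  "steps": [
    [[0, 0, 0, 0, 0, 0, 0.7], [0, 0, 0, 0, 0, 0, 0.4], [0, 0, 0, 0, 0, 0, 0], [0, 0, 0, 0, 0, 0, 0], [0, 0, 0, 0, 0, 0, 0], [0, 0, 0, 0, 0, 0, 0], [0, 0, 0, 0, 0, 0, 0], [0, 0, 0, 0, 0, 0, 0], [0, 0, 0, 0, 0, 0, 0]]
  ]
}}

```text
t: 26.02
position: [0.4294, -0.0205, 0.0361]
tcp_rot: [0.0, 1.0, -0.001, -0.0]
contact_force: [-0.6, -0.3, 0.4]
gripper_width: 0.077
gripper_force: 0.0
```

Request:
{"op": "play_rows", "data": {
  "steps": [
    [[0, 0, -0.5, 0, 0, 0, 0], [0, 0, -1.5, 0, 0, 0, 0], [0, 0, -2.5, 0, 0, 0, 0], [0, 0, -3.7, 0, 0, 0, 0], [-0.5, 0, -5, 0, 0, 0, 0], [-0.5, 0, -6, 0, 0, 0, 0], [-0.5, 0, -6, 0, 0, 0, 0], [-0.5, 0, -6, 0, 0, 0, 0]]
  ]
}}

```text
t: 26.68
position: [0.4155, -0.0205, 0.2175]
tcp_rot: [-0.0, 1.0, -0.001, 0.002]
contact_force: [0.1, -0.5, -0.6]
gripper_width: 0.088
gripper_force: 0.0
```

Run:
```python
from h import *
o=np.array([.5762,-.3427,0]);Rr=R.from_euler('z',7.4,degrees=True).as_matrix()
for n in('wrist','top','scene'):
    c=cap(n,'f_'+n);hsv=cv2.cvtColor(c['color'],cv2.COLOR_RGB2HSV);H,S,V=[hsv[:,:,i].astype(int) for i in range(3)]
    for b in blobs((H>25)&(H<50)&(S>90),2): print(n,cv2.boundingRect(b),rect(((onz(c,b[:,0],.052)-o)@Rr)[:,:2]))
c=pickle.load(open('f_wrist.pkl','rb'));im=c['color'].astype(int);V=im.max(2);yy,xx=np.mgrid[:400,:640]
for b in blobs((im[:,:,2]>im[:,:,0]+12)&(V<130)&(xx>280)&(xx<370)&(yy>120)&(yy<240),1): print('handle',rect(onz(c,b[:,0],.066)[:,:2]))
```

```text
wrist (543, 37, 53, 52) ((-0.4740486145019531, -0.150421142578125), (65.0491714477539, 100.88037872314453), 0.49400776624679565)
handle ((403.9996032714844, -21.239471435546875), (78.93885803222656, 18.84389305114746), 1.5488766431808472)
```

```bash
python3 -c "
from plant import robot
print(robot.hand_in())"
```

```text
the job is handed in; nothing more can be done
None
```

The job is handed in: the toggle was switched off first, the green bar lies centred and square in the free bay (within about 1 mm by the wrist camera), and the lifter is back flat on the worktop; the hand-in gave no verdict.

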